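# Wake and zero the scale under the blue cup

## Task

Two bench scales stand side by side; get the one with the blue cup ready for weighing. With closed fingertips press its blue wake key lightly, but far enough down to register, and let it spring back, then press its green zero key the same way and let go, and draw the hand back at least 10 cm from these keys. Press no other key, and leave the cup and everything else untouched where it is; nothing is picked up.

Things in the scene. Friction and masses are not known exactly. Their poses are not given: they have to be found in the camera images.
- scale_cup: the scale that carries the cup: fixed, white, 240 (x) x 190 (y) mm, deck 40 mm high; steel pan (140 x 170 mm, top 54 mm up) centred 45 mm behind the middle; dark display, then a row of three round keys along the front. Origin: centre of the underside, on the table; -x is its front. The two scales look alike and may change places.
- scale_jar: the scale that carries the small jar: fixed, white, 240 (x) x 190 (y) mm, deck 40 mm high; steel pan (140 x 170 mm, top 54 mm up) centred 45 mm behind the middle; dark display, then a row of three round keys along the front. Origin: centre of the underside, on the table; -x is its front. The two scales look alike and may change places.
- blue_cup_base: grey round collar with the blue 'wake' key on the scale that carries the cup. Origin: centre of its underside, on the deck, 40 mm above the table; z up. Collar 42 mm across, 12 mm high; key 26 mm across, its top 22 mm above this origin when up. Keys sit 54 mm apart in any order of colours.
- blue_cup (a joint): travel of that blue key in m: 0 up, 0.006 fully down; a spring pushes it back up (1.5 N to start it, about 3.6 N at 0.0035, where it registers, 5 N fully down, then a hard stop; over 20 N is too hard).
- green_cup_base: grey round collar with the green 'zero (tare)' key on the scale that carries the cup. Origin: centre of its underside, on the deck, 40 mm above the table; z up. Collar 42 mm across, 12 mm high; key 26 mm across, its top 22 mm above this origin when up. Keys sit 54 mm apart in any order of colours.
- green_cup (a joint): travel of that green key in m: 0 up, 0.006 fully down; a spring pushes it back up (1.5 N to start it, about 3.6 N at 0.0035, where it registers, 5 N fully down, then a hard stop; over 20 N is too hard).
- red_cup_base: grey round collar with the red 'off' key on the scale that carries the cup. Origin: centre of its underside, on the deck, 40 mm above the table; z up. Collar 42 mm across, 12 mm high; key 26 mm across, its top 22 mm above this origin when up. Keys sit 54 mm apart in any order of colours.
- red_cup (a joint): travel of that red key in m: 0 up, 0.006 fully down; a spring pushes it back up (1.5 N to start it, about 3.6 N at 0.0035, where it registers, 5 N fully down, then a hard stop; over 20 N is too hard).
- blue_jar_base: grey round collar with the blue 'wake' key on the scale that carries the small jar. Origin: centre of its underside, on the deck, 40 mm above the table; z up. Collar 42 mm across, 12 mm high; key 26 mm across, its top 22 mm above this origin when up. Keys sit 54 mm apart in any order of colours.
- blue_jar (a joint): travel of that blue key in m: 0 up, 0.006 fully down; a spring pushes it back up (1.5 N to start it, about 3.6 N at 0.0035, where it registers, 5 N fully down, then a hard stop; over 20 N is too hard).
- green_jar_base: grey round collar with the green 'zero (tare)' key on the scale that carries the small jar. Origin: centre of its underside, on the deck, 40 mm above the table; z up. Collar 42 mm across, 12 mm high; key 26 mm across, its top 22 mm above this origin when up. Keys sit 54 mm apart in any order of colours.
- green_jar (a joint): travel of that green key in m: 0 up, 0.006 fully down; a spring pushes it back up (1.5 N to start it, about 3.6 N at 0.0035, where it registers, 5 N fully down, then a hard stop; over 20 N is too hard).
- red_jar_base: grey round collar with the red 'off' key on the scale that carries the small jar. Origin: centre of its underside, on the deck, 40 mm above the table; z up. Collar 42 mm across, 12 mm high; key 26 mm across, its top 22 mm above this origin when up. Keys sit 54 mm apart in any order of colours.
- red_jar (a joint): travel of that red key in m: 0 up, 0.006 fully down; a spring pushes it back up (1.5 N to start it, about 3.6 N at 0.0035, where it registers, 5 N fully down, then a hard stop; over 20 N is too hard).
- cup: blue open ceramic cup, 70 mm high, 76 mm across the rim, no handle, loose on the pan of its scale. Origin: centre of its foot, z up.
- small_jar: small dark-brown jar with steel cap and paper label, 60 mm across, 75 mm high, loose on the pan of the other scale. Origin: centre of its foot.
- jar_left: dark-brown jar with steel cap and paper label, 76 mm across, 110 mm high, loose on the table beside the scales, to the robot's left. Origin: centre of its foot.
- jar_right: dark-brown jar with steel cap and paper label, 76 mm across, 110 mm high, loose on the table beside the scales, to the robot's right. Origin: centre of its foot.
- packet: white paper packet, 60 (x) x 40 (y) x 80 mm high, standing loose in the gap between the scales. Origin: centre of its underside.
- pen: black pen, 138 mm long, 12 mm thick, lying loose at the front of the gap between the scales. Origin: on the table under its middle, x along it.
Mind the look-alikes: they are no part of the job. What is shaped like the packet but orange or pink is not meant.

How it is judged (in metres and radians):
On the way, in this order (a step that is already met when the one before it is completed fails the run):
1. a fingertip presses the blue key of the scale with the cup past 3.5 mm (value of joint blue_cup above 0.0035 m and contact force between the fingers and blue_cup_base above 0.5 N), for 0.05 s.
2. that blue key is let go and up again (value of joint blue_cup below 0.001 m), for 0.1 s.
3. a fingertip presses the green key of the scale with the cup past 3.5 mm (value of joint green_cup above 0.0035 m and contact force between the fingers and green_cup_base above 0.5 N), for 0.05 s.
At the end, for the whole second after the job is handed in: All keys are up again (less than 1 mm down), the TCP is over 10 cm from the pressed keys, and the cup, jars, packet and pen are at rest and upright, within 10 mm of where they started (value of joint each of blue_cup, green_cup, red_cup, blue_jar, green_jar, red_jar below 0.001 m and distance between the grasp point and blue_cup_base above 0.1 m and distance between the grasp point and green_cup_base above 0.1 m and distance of each of cup, small_jar, jar_left, jar_right, packet, pen from where it was at the start of the episode below 0.01 m and linear speed of each of cup, small_jar, jar_left, jar_right, packet, pen below 0.02 m/s and angle between each of cup, small_jar, jar_left, jar_right, packet's own z axis and vertical below 0.1 rad); the robot touches nothing.
It fails at once if a wrong key is pressed more than 2 mm (value of joint any of red_cup, blue_jar, green_jar, red_jar above 0.002 m).
It fails at once if the cup, a jar, the packet or the pen is lifted or moved more than 10 mm (distance of any of cup, small_jar, jar_left, jar_right, packet, pen from where it was at the start of the episode above 0.01 m).
It fails at once if a key or a scale is pressed harder than 20 N (contact force between the arm and scale_cup above 20 N or contact force between the arm and scale_jar above 20 N or contact force between the arm and blue_cup_base above 20 N or contact force between the arm and green_cup_base above 20 N or contact force between the arm and red_cup_base above 20 N or contact force between the arm and blue_jar_base above 20 N or contact force between the arm and green_jar_base above 20 N or contact force between the arm and red_jar_base above 20 N).
It fails at once if the hand pushes on the cup, a jar, the packet or the pen with more than 3 N (contact force between the arm and cup above 3 N or contact force between the arm and small_jar above 3 N or contact force between the arm and jar_left above 3 N or contact force between the arm and jar_right above 3 N or contact force between the arm and packet above 3 N or contact force between the arm and pen above 3 N).
It also fails if it takes over 38 s, if anything falls off the work surface, if the arm or the gripper's body presses on something with over 40 N, if the wrist force passes 120 N, or if a joint passes its speed limit or range.

## Robot

A 7-joint arm with a two-finger parallel gripper is mounted at the origin on the work surface. World frame = base frame: x ahead of the robot, y to its left, z up, the work surface at z = 0. Lengths are in m, angles in degrees, forces in N, time in s.
With the tool pointing down it reaches from about 0.375 to 0.925 m from the base axis. Payload 3.1 kg.
Tool frame: the origin (TCP) lies between the finger pads, 19 mm behind the fingertips; this is the grasp point; z points along the fingers, y is the line along which they close (so a half turn about z gives the same grasp; the last joint's range is limited). The gripper opens to 85 mm and grips with 20 to 120 N. Pads are 22 mm wide; open, the fingers measure 114 mm over their backs; the gripper's body (76 mm by 85 mm) begins 54 mm behind the grasp point. The pads swing forward as they close: fully open they stand 13 mm farther back than shut.
Start: joints at [64.24, 21.939, 2.515, 91.553, -1.026, 66.532, -2.859], TCP at [0.224, -0.61, 0.25] pointing down, gripper open.
Joint ranges: [-149.38, 149.38], [-23.57, 123.04], [-84.95, 90], [0, 143.3], [-89.99, 269.99], [3.08, 112.72], [-163.45, 163.45]. Speed limits (degrees/s): [159.86, 159.86, 180, 180, 180, 180, 180].

## Interface

Orientations are given as [roll, pitch, yaw] about the fixed x, y, z axes, in that order (R = Rz(yaw) Ry(pitch) Rx(roll)).
In Python, from cell import monitor, viewer, close_job gives the robot as it stands. The module is installed in compiled form; this text tells all that it offers.
- The arm moves only by the tool servo_tool, never from a script. Its argument "series" is a list of rows, each a list of 7 numbers: the opening, from -1 (shut) to 1 (fully open), then the shift along the tool's x, y, z as a fraction of full scale, then the turn, a rotation vector about the tool's x, y, z as a fraction of full scale. A call has 1 to 5 rows; each row is the pose to reach, as a shift and turn from the pose commanded when the call began, along the tool's axes at that moment; what a row does not reach only later rows make up. Full scale, the value 1, is 0.5 m for a shift and 1.5 rad for a turn. A row lasts 1/8 s, in which the tool goes at most 62.5 mm and 10.7 degrees, less where a joint would pass 70% of its speed; a pose out of reach is approached as far as the arm can. A call with a number of a shift or a turn outside -1 to 1 is refused whole. A call with a gripper value outside its range is refused whole. The fingers move at their own pace and stop on an object; "force" is the grip in N (left out, the last holds). Time passes only in rows, so rows that repeat a pose let the fingers close. It gives the time, the measured TCP pose, the force and the opening at its end, in the units of the state.
- monitor.sense(): the state, without advancing time (a new reading comes with each control period).
- viewer.read_camera(name): name is "side" or "top" or "wrist"; returns the picture (480x640x3 uint8, red, green, blue); there is no depth.
- viewer.camera_params(name): a dict with "fx", "fy", "cx", "cy" (pixels), "R" (3x3) and "t" (3): a world point X has camera coordinates R X + t; the wrist camera has in their place "T_tool_cam" (4x4, takes a point from camera to tool coordinates, whose origin is the TCP and whose axes are the flange's). Camera axes: x right, y down, z forward; pixel columns grow to the right and rows downward; lengths in m; the calibration is good to about 2 mm. The wrist camera is an equidistant fisheye: a pixel r from the principal point sees the ray r / f radians off the axis. A picture is of the moment at which its call begins: read the wrist's pose just before it. camera_params takes no time and is no camera call.
- close_job(): hands the job in, once; it reports no verdict.
The state is a dict: "clock": time; "q": joint angles; "qvel": joint speeds; "joint_torque": joint torques, N m; "tool_pos": TCP position; "orientation": TCP orientation; "ft_force": force on the tool from outside, world axes, zero at the start; "wrist_torque": the same for the moment, N m; "gripper_width": finger opening in m.
Only numpy, scipy, OpenCV 4.12 (cv2) and the standard library are available. Lean on these libraries where they do the work, as an engineer would, in place of code of your own. Each camera call takes 0.05 s, during which the arm holds its last target. There are 200 camera calls.

## Working session

There is one attempt and no reset: what is moved stays moved. The work goes in short steps, Python scripts to look and compute and a tool call to move; the robot and the scene stay as the last step left them, time stands still between calls to the robot, and variables do not carry over. Pictures are saved under pics/ and viewed, on a budget of 10 in all, crops included, one or two more only if the job needs it, and the job is handed in when it is done.

Besides the shell and the picture viewer there is one more tool, called after ">>>" as name(argument=value, ...), one argument or row to a line, values as JSON. servo_tool: Moves the arm, as the interface text tells. Shift numbers are shares of 0.5 m and turn numbers shares of 1.5 rad, none past 1 either way. Its arguments: {"type":"object","properties":{"series":{"type":"array"},"force":{"type":"number"}},"required":["series"]}

```bash
mkdir -p pics
python3 - <<'E'
from cell import monitor, viewer
import cv2
s=monitor.sense();print(s['clock'],s['tool_pos'],s['orientation'],s['gripper_width'],s['ft_force'])
for n in('top','side'):
    cv2.imwrite(f'pics/{n}0.png',viewer.read_camera(n)[:,:,::-1]);p=viewer.camera_params(n);print(n,p)
print(viewer.camera_params('wrist'))
E
```

```text
0.0 [ 0.22368992 -0.60933358  0.24854514] [-1.79848260e+02  8.81587524e-03  2.01651661e+01] 0.08536012710830682 [ 0.36152495 -0.12239041  0.69760212]
top {'fx': 605.4526282173213, 'fy': 605.4526282173213, 'cx': 316.6439279182203, 'cy': 243.9951604254216, 'R': array([[ 0.0385328 , -0.99925672, -0.00111254],
       [-0.97855099, -0.03750883, -0.20256121],
       [ 0.20236892,  0.00889392, -0.97926897]]), 't': array([-0.0123122 ,  0.62360489,  1.17843921])}
side {'fx': 621.0876231875108, 'fy': 621.0876231875108, 'cx': 327.1286984089762, 'cy': 233.50612560282977, 'R': array([[-0.90791938, -0.41898449, -0.0115931 ],
       [-0.24409832,  0.55102931, -0.79798666],
       [ 0.34073217, -0.72167769, -0.6025636 ]]), 't': array([0.5495488, 0.209289 , 1.442801 ])}
{'fx': 371.64829954431775, 'fy': 371.64829954431775, 'cx': 317.2317977167442, 'cy': 237.00424881696912, 'T_tool_cam': array([[-2.73747467e-04, -9.56401749e-01, -2.92054138e-01,
         7.42190008e-02],
       [ 9.99999785e-01, -8.75781196e-05, -6.50521657e-04,
        -8.43823658e-04],
       [ 5.96582498e-04, -2.92054253e-01,  9.56401567e-01,
        -1.24312341e-01],
       [ 0.00000000e+00,  0.00000000e+00,  0.00000000e+00,
         1.00000000e+00]])}
```

View pics/top0.png

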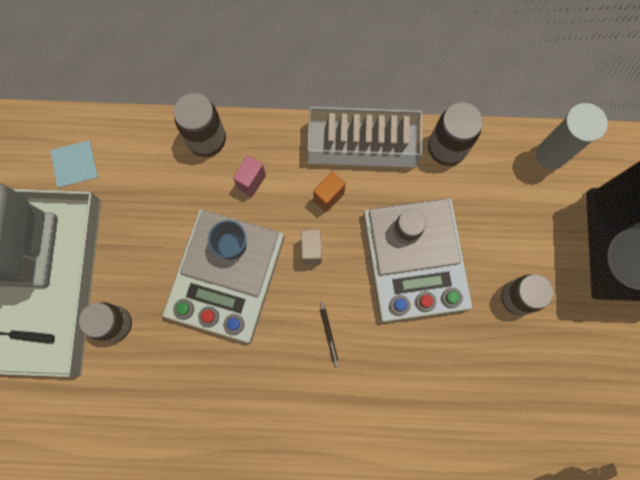

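View pics/side0.png

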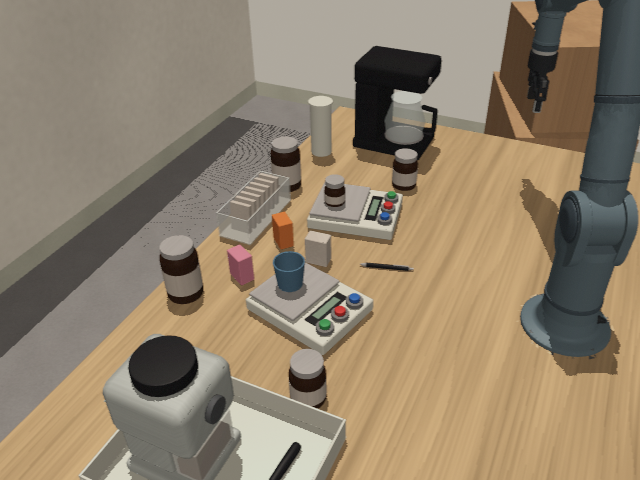

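Top view: the cup's scale is on the left (cup at 227,240), with green (183,309), red (208,317) and blue (234,324). In the side view the same keys are at (325,325), (340,312) and (355,299). Next I locate them by colour mask.

```bash
cat > h.py <<'E'
import numpy as np, cv2
from cell import monitor, viewer
from scipy.spatial.transform import Rotation as Ro
def hue_centroid(im,col,uv,r):
    h,s,v=cv2.split(cv2.cvtColor(im,cv2.COLOR_RGB2HSV))
    m={'g':(h>45)&(h<80),'b':(h>105)&(h<130),'r':(h<8)|(h>172)}[col]&(s>110)&(v>50)
    w=np.zeros(h.shape,np.uint8);cv2.circle(w,uv,r,1,-1)
    m=(m&(w>0)).astype(np.uint8)
    n,l,st,c=cv2.connectedComponentsWithStats(m);i=1+np.argmax(st[1:,4]);return c[i],st[i,4]
def onplane(n,uv,z):
    p=viewer.camera_params(n);d=p['R'].T@[(uv[0]-p['cx'])/p['fx'],(uv[1]-p['cy'])/p['fy'],1];o=-p['R'].T@p['t']
    return o+d*(z-o[2])/d[2]
E
python3 - <<'E'
from h import *
for n,pts in(('top',dict(g=(183,309),r=(208,317),b=(234,324))),('side',dict(g=(325,325),r=(340,312),b=(355,299)))):
    im=cv2.imread(f'pics/{n}0.png')[:,:,::-1].copy()
    for k,uv in pts.items():
        c,a=hue_centroid(im,k,uv,13);print(n,k,c.round(1),a,onplane(n,c,.061).round(4))
for nm,uv,z in(('cup',(227,240),.124),('pen',(329,335),.01),('packettop',(311,245),.08),('jarL',(101,322),.11)):print(nm,onplane('top',uv,z).round(3))
print(monitor.sense()['clock'],monitor.sense()['q'])
E
```

```text
top g [182.  308.1] 89 [0.4821 0.2775 0.061 ]
top r [207.3 315.8] 131 [0.4686 0.2254 0.061 ]
top b [232.9 323.4] 107 [0.4554 0.173  0.061 ]
side g [324.4 324.2] 90 [0.4804 0.2831 0.061 ]
side r [339.6 310.5] 99 [0.4673 0.2304 0.061 ]
side b [354.1 298. ] 84 [0.4535 0.1791 0.061 ]
cup [0.612 0.186 0.124]
pen [ 0.443 -0.021  0.01 ]
packettop [0.618 0.023 0.08 ]
jarL [0.445 0.42  0.11 ]
0.1 [64.23971137 21.98952046  2.51099863 91.64108095 -1.02600831 66.53298575
 -2.85911904]
```

>>> servo_tool(
  series=[
    [-1,0.65,-0.63,0,0,0,0],
    [-1,0.65,-0.63,0,0,0,0],
    [-1,0.65,-0.63,0,0,0,0],
    [-1,0.65,-0.63,0,0,0,0],
    [-1,0.65,-0.63,0,0,0,0],
  ],
  force=20,
)

```text
clock: 0.72
tool_pos: [0.3601, -0.3265, 0.2497]
orientation: [-180.0, 0.0, 20.2]
ft_force: [0.5, -0.9, 0.4]
gripper_width: 0.0002
```

>>> servo_tool(
  series=[
    [-1,0.52,-0.94,0.02,0,0,0],
    [-1,0.52,-0.94,0.02,0,0,0],
    [-1,0.52,-0.94,0.02,0,0,0],
    [-1,0.52,-0.94,0.02,0,0,0],
    [-1,0.52,-0.94,0.02,0,0,0],
  ],
)

```text
clock: 1.35
tool_pos: [0.4071, -0.0181, 0.244]
orientation: [180.0, -0.0, 20.1]
ft_force: [1.6, -0.7, -0.1]
gripper_width: -0.0002
```

>>> servo_tool(
  series=[
    [-1,0.21,-0.39,0.09,0,0,0],
    [-1,0.21,-0.39,0.09,0,0,0],
    [-1,0.21,-0.39,0.09,0,0,0],
    [-1,0.21,-0.39,0.09,0,0,0],
    [-1,0.21,-0.39,0.09,0,0,0],
  ],
)

```text
clock: 1.98
tool_pos: [0.4375, 0.2032, 0.1985]
orientation: [-179.8, 0.1, 20.6]
ft_force: [0.4, -0.0, -1.1]
gripper_width: 0.0002
```

```bash
cat >> h.py <<'E'
def wrist(name):
    s=monitor.sense();im=viewer.read_camera('wrist');cv2.imwrite(name,im[:,:,::-1])
    R=Ro.from_euler('xyz',s['orientation'],degrees=True).as_matrix();return im,R,s['tool_pos'],s
def wray(uv,R,t,z):
    p=viewer.camera_params('wrist');T=p['T_tool_cam'];v=np.array([uv[0]-p['cx'],uv[1]-p['cy']]);r=np.hypot(*v);a=r/p['fx']
    d=R@T[:3,:3]@np.r_[np.sin(a)*v/r,np.cos(a)];o=t+R@T[:3,3];return o+d*(z-o[2])/d[2]
def wpix(X,R,t):
    p=viewer.camera_params('wrist');T=p['T_tool_cam'];c=T[:3,:3].T@(R.T@(np.array(X)-t)-T[:3,3]);a=np.arctan2(np.hypot(c[0],c[1]),c[2])
    return np.array([p['cx'],p['cy']])+p['fx']*a*c[:2]/np.hypot(c[0],c[1])
E
python3 - <<'E'
from h import *
im,R,t,s=wrist('pics/w1.png');print(s['clock'],t,s['orientation'],s['ft_force'],s['q'])
for k,X in dict(g=(.481,.280,.061),r=(.468,.228,.061),b=(.4545,.176,.061)).items():
    u=wpix(X,R,t);print(k,u.round(1))
    try: c,a=hue_centroid(im,k,tuple(int(x) for x in u),35);print(c.round(1),a,wray(c,R,t,.062).round(4))
    except Exception as e: print(e)
E
```

```text
1.975 [0.43751672 0.20316941 0.19853431] [-1.79830877e+02  6.04386892e-02  2.05664964e+01] [ 0.41169935 -0.02611044 -1.13276786] [   9.93936062   11.0866672   -42.73257522  115.23999418    8.74778998
   56.90212854 -106.49557083]
g [239.1 137.4]
[242.  135.3] 901 [0.4832 0.2783 0.062 ]
r [301.5 178.8]
[304.  177.2] 982 [0.4698 0.2267 0.062 ]
b [362.2 221. ]
[364.6 219.5] 845 [0.4564 0.175  0.062 ]
```

View pics/w1.png

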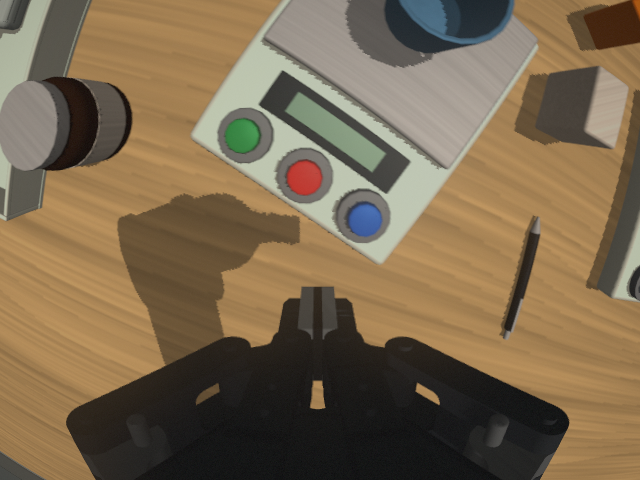

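The wrist view shows green (242,135), red (304,177) and blue (365,220), all within 2–3 mm of the fixed-camera estimates. I'll go above the blue key.

>>> servo_tool(
  series=[
    [-1,0.015,0.065,0.05,0,0,0],
    [-1,0.015,0.065,0.12,0,0,0],
    [-1,0.015,0.065,0.175,0,0,0],
    [-1,0.015,0.065,0.175,0,0,0],
    [-1,0.015,0.065,0.175,0,0,0],
  ],
)

```text
clock: 2.65
tool_pos: [0.4578, 0.1707, 0.1126]
orientation: [180.0, -0.1, 20.1]
ft_force: [0.6, 0.7, -0.4]
gripper_width: -0.0001
```

Run:
```python
from h import *
im,R,t,s=wrist('pics/w2.png');print(s['clock'],t,s['orientation'],s['ft_force'])
u=wpix((.456,.175,.062),R,t);print(u, wpix(t+R@[0,0,.019],R,t))
try: c,a=hue_centroid(im,'b',tuple(int(x) for x in u),60);print(c.round(1),a,wray(c,R,t,.062).round(4))
except Exception as e: print(e)
```

```text
2.65 [0.45777386 0.17065858 0.11256408] [ 1.79960812e+02 -6.51421812e-02  2.00749457e+01] [ 0.60494986  0.6882995  -0.40099301]
[309.87686625 276.44015614] [319.42539157 304.44517481]
[309.6 270.3] 1506 [0.4591 0.1763 0.062 ]
```

View pics/w2.png

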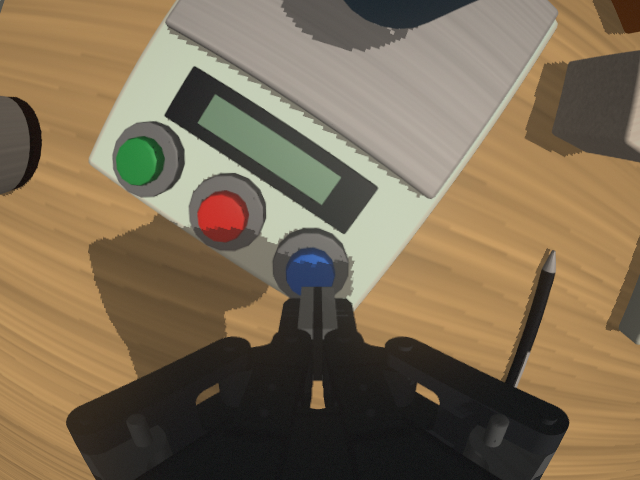

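>>> servo_tool(
  series=[
    [-1,0.002,-0.01,0.02,0,0,0],
    [-1,0.002,-0.01,0.04,0,0,0],
    [-1,0.002,-0.01,0.052,0,0,0],
    [-1,0.002,-0.01,0.052,0,0,0],
    [-1,0.002,-0.01,0.052,0,0,0],
  ],
)

```text
clock: 3.32
tool_pos: [0.4563, 0.1765, 0.0856]
orientation: [-180.0, -0.0, 20.2]
ft_force: [0.5, 0.8, -0.3]
gripper_width: 0.0
```

Run:
```python
from h import *
for i in range(4):
    im=viewer.read_camera('wrist') if i else 0
    s=monitor.sense();print(s['clock'],s['tool_pos'].round(4),s['ft_force'].round(2))
```

```text
3.325 [0.4563 0.1765 0.0856] [ 0.49  0.78 -0.32]
3.375 [0.4565 0.1765 0.0858] [ 0.65  0.41 -0.02]
3.425 [0.4566 0.1766 0.0859] [0.21 0.86 0.78]
3.475 [0.4566 0.1766 0.0859] [ 0.48 -0.13  0.05]
```

>>> servo_tool(
  series=[
    [-1,0,0,0.006,0,0,0],
    [-1,0,0,0.012,0,0,0],
    [-1,0,0,0.012,0,0,0],
    [-1,0,0,0.012,0,0,0],
  ],
)

```text
clock: 3.98
tool_pos: [0.4565, 0.1764, 0.0798]
orientation: [180.0, -0.0, 20.2]
ft_force: [-0.4, -0.1, 2.3]
gripper_width: 0.0
```

```bash
cat > f.py <<'E'
from h import *
a=[]
for i in range(5):
    im=viewer.read_camera('wrist'); s=monitor.sense(); a.append(np.r_[s['clock'],s['tool_pos'],s['ft_force']])
print(a[-1][0],np.mean(a,0)[1:].round(4)); cv2.imwrite('pics/wf.png',im[:,:,::-1])
E
python3 f.py
```

```text
4.225 [ 0.4565  0.1764  0.0798  0.0454 -0.4312  2.0035]
```

>>> servo_tool(
  series=[
    [-1,0,0,0.004,0,0,0],
    [-1,0,0,0.008,0,0,0],
    [-1,0,0,0.008,0,0,0],
    [-1,0,0,0.008,0,0,0],
  ],
)

```text
clock: 4.72
tool_pos: [0.4565, 0.1764, 0.0758]
orientation: [180.0, -0.0, 20.2]
ft_force: [0.2, -0.7, 4.3]
gripper_width: 0.0
```

```bash
python3 f.py
```

```text
4.975 [ 0.4565  0.1765  0.0758 -0.0516 -0.8299  4.2983]
```

Force is 4.3 N, which means about 4.7 mm of travel, so blue has registered. I'll lift off and move over green.

>>> servo_tool(
  series=[
    [-1,0,0,-0.03,0,0,0],
    [-1,0,0,-0.08,0,0,0],
    [-1,0,0,-0.08,0,0,0],
    [-1,0,0,-0.08,0,0,0],
  ],
)

```text
clock: 5.48
tool_pos: [0.4557, 0.1761, 0.1153]
orientation: [180.0, 0.0, 20.2]
ft_force: [-0.2, -0.5, 0.6]
gripper_width: 0.0002
```

>>> servo_tool(
  series=[
    [-1,0.06,-0.087,0,0,0,0],
    [-1,0.12,-0.174,0,0,0,0],
    [-1,0.12,-0.174,0,0,0,0],
    [-1,0.12,-0.174,0,0,0,0],
    [-1,0.12,-0.174,0,0,0,0],
  ],
)

```text
clock: 6.1
tool_pos: [0.4822, 0.2765, 0.1147]
orientation: [179.9, 0.1, 20.0]
ft_force: [-0.3, -0.9, 0.3]
gripper_width: -0.0001
```

Run:
```python
from h import *
im,R,t,s=wrist('pics/w3.png');print(s['clock'],t,s['orientation'],s['ft_force'])
for k,X in dict(g=(.483,.279,.062),b=(.4565,.1755,.062)).items():
    u=wpix(X,R,t);print(u)
    try: c,a=hue_centroid(im,k,tuple(int(x) for x in u),50);print(c.round(1),a,wray(c,R,t,.062).round(4))
    except Exception as e: print(e)
```

```text
6.1 [0.48220294 0.27648227 0.11467348] [1.79907524e+02 1.35405160e-01 2.00438224e+01] [-0.31092134 -0.85124813  0.34330103]
[314.87557784 271.31501848]
[315.7 267.1] 1023 [0.4853 0.2794 0.062 ]
[458.99509063 359.73029788]
[459.9 350. ] 738 [0.4632 0.1788 0.062 ]
```

View pics/w3.png

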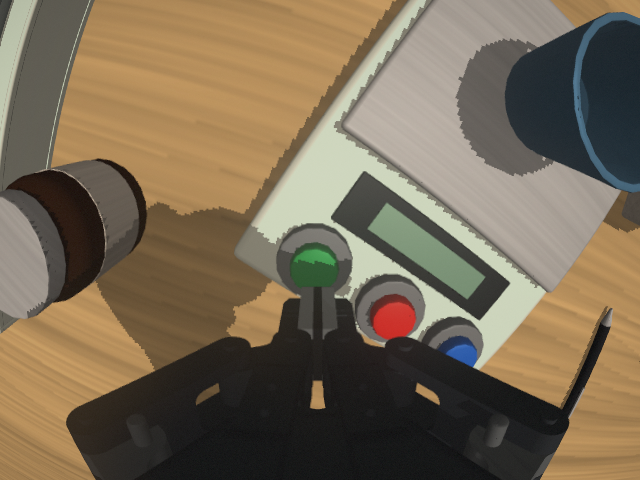

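The fingers are centred over green (315,268), and blue (460,350) is up and clear. I'll press green the same way.

>>> servo_tool(
  series=[
    [-1,0.002,-0.004,0.03,0,0,0],
    [-1,0.002,-0.004,0.058,0,0,0],
    [-1,0.002,-0.004,0.064,0,0,0],
    [-1,0.002,-0.004,0.07,0,0,0],
    [-1,0.002,-0.004,0.07,0,0,0],
  ],
)

```text
clock: 6.78
tool_pos: [0.4827, 0.281, 0.0807]
orientation: [180.0, 0.0, 20.2]
ft_force: [-1.2, -0.2, 1.9]
gripper_width: -0.0
```

```bash
python3 f.py
```

```text
7.025 [ 0.4832  0.2813  0.081  -0.3016 -0.6196  0.1692]
```

Just above contact; 5.2 mm more matches the blue press height.

>>> servo_tool(
  series=[
    [-1,0,0,0.005,0,0,0],
    [-1,0,0,0.01,0,0,0],
    [-1,0,0,0.01,0,0,0],
    [-1,0,0,0.01,0,0,0],
  ],
)

```text
clock: 7.52
tool_pos: [0.4833, 0.2813, 0.0761]
orientation: [-180.0, -0.1, 20.2]
ft_force: [0.7, -0.3, 4.8]
gripper_width: -0.0
```

```bash
python3 f.py
```

```text
7.775 [ 0.4833  0.2813  0.076  -0.1923 -0.0809  4.3747]
```

>>> servo_tool(
  series=[
    [-1,0,0,-0.05,0,0,0],
    [-1,0,0,-0.15,0,0,0],
    [-1,0,0,-0.25,0,0,0],
    [-1,0,0,-0.35,0,0,0],
    [-1,0,0,-0.35,0,0,0],
  ],
)

```text
clock: 8.4
tool_pos: [0.4848, 0.2828, 0.2547]
orientation: [-179.9, -0.5, 20.2]
ft_force: [-0.1, 0.4, -0.0]
gripper_width: 0.0001
```

>>> servo_tool(
  series=[
    [-1,-0.08,0,0,0,0,0],
    [-1,-0.08,0,0,0,0,0],
    [-1,-0.08,0,0,0,0,0],
    [-1,-0.08,0,0,0,0,0],
  ],
)

```text
clock: 8.9
tool_pos: [0.4459, 0.2671, 0.2502]
orientation: [-180.0, 0.0, 20.1]
ft_force: [-0.3, 0.5, -0.0]
gripper_width: -0.0001
```

```bash
python3 f.py
python3 - <<'E'
from h import *
im=viewer.read_camera('side');b=cv2.imread('pics/side0.png')[:,:,::-1]
cv2.imwrite('pics/side1.png',im[:,:,::-1])
d=cv2.absdiff(im,b).max(2)[150:420,150:440]
print((d>40).sum());ys,xs=np.where(d>40);print(xs.min()+150,xs.max()+150,ys.min()+150,ys.max()+150) if len(xs) else 0
E
```

```text
9.15 [ 0.4458  0.2674  0.2505 -0.1555 -0.3631 -0.041 ]
7375
323 439 150 419
```

View pics/side1.png

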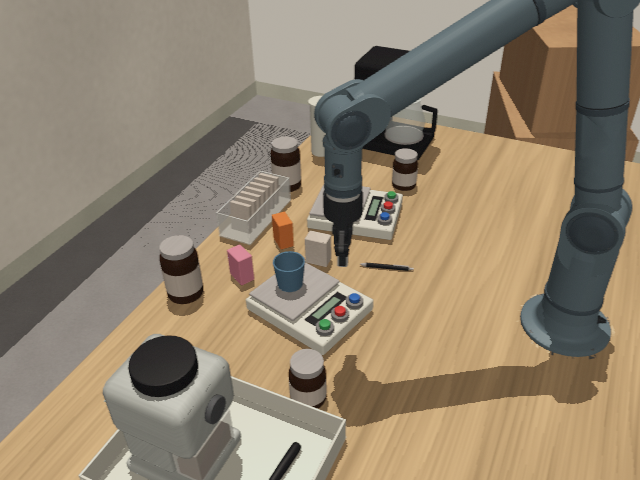

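The keys at (325,325), (340,312) and (355,299) are up. The cup, packet, pen and left jar are where they were at the start, and the only visible change is the arm and its shadow. Handing in.

```bash
python3 -c "
from cell import close_job;print(close_job())"
```

```text
the job is handed in; nothing more can be done
None
```

I pressed the blue wake key on the cup's scale with closed fingertips and let it spring back, then did the same with its green zero key. I then drew the hand back to about 19 cm above the keys and handed the job in at about 9 s; no verdict was reported.

- **Press forces:** I measured 4.3 N on blue and 4.4 N on green. By the spring data that is about 4.7–4.9 mm of travel, past the 3.5 mm needed and far below 20 N. The key travel itself can't be read directly, so it rests on these forces and the tool height.
- **Final checks:** With the hand drawn back, the force was near zero. In the last side view, the cup-scale keys look up and the cup, packet, pen and left jar are where they started. I judged this by eye: the pixel comparison with the first picture only picked up differences that I put down to the arm and its shadow. The arm hid part of the other scale, including its small jar.
- **Disagreement:** The top and side cameras placed the keys about 5–6 mm apart in y. The close wrist view agreed with their average to within 2–3 mm, so I used that.

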